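Open the clamped supply caddy and stock it with glue sticks

TASK

First take the stapler off the caddy's dust cover and stand it on its base on the desk; then loosen both screw clamps nearly as far as they go (one of the two has a reverse thread and they are not marked, so feel which way each one gives). Then draw the cover out towards its front, lay it flat on the desk with its grip rail up, and stand every glue stick there is upright in the caddy, one to a pocket. Leave the lip balm, eraser and binder clip where they are.

Things in the scene. Friction and masses are not known exactly. Their poses are not given: they have to be found in the camera images.
- caddy: supply caddy, fixed: open wooden tray 165 (x) x 176 (y) x 60 mm high with six square pockets, 2 along x by 3 along y, 56 mm apart, clear of the clamps, each 36 x 36 mm clear inside, rim 59 mm and inner floor 7 mm above the desk, so a stick in one stands out to 95 mm height. The gaps between the pockets are 14 mm. Origin: centre of the underside, on the desk; x points to the back, where the clamps stand
- cover: dust cover on the caddy: plywood board 165 (x) x 176 (y) x 6 mm, 300 g, grip rail on top near the front, 7 mm ribs at the back that catch on the tight clamp feet: it then neither lifts nor slides. With both clamps loose, draw it 50 mm or more along its -x, resting on the tray, then lift. Origin: centre of the underside, 60 mm above the desk at the start
- cover_grip (a point): middle of the cover's upright grip rail (10 mm thick in x, 70 mm long in y, top 32 mm above the board), 26 mm above the cover's underside; 35 mm in front (-x) of the cover's centre
- cell0 (a point): centre of the inner floor of pocket 0, 7 mm above the desk
- cell1 (a point): centre of the inner floor of pocket 1, 7 mm above the desk
- cell2 (a point): centre of the inner floor of pocket 2, 7 mm above the desk
- cell3 (a point): centre of the inner floor of pocket 3, 7 mm above the desk
- cell4 (a point): centre of the inner floor of pocket 4, 7 mm above the desk
- cell5 (a point): centre of the inner floor of pocket 5, 7 mm above the desk
- clamp_a: steel bracket of one screw clamp, fixed behind the caddy, its arm (top 100 mm) over the cover's back edge. The two look alike and swap places from start to start. Origin: on the desk below the knob's axis; it reaches from 12 mm in front of that to 64 mm behind (x), 36 mm wide
- clamp_b: steel bracket of the other screw clamp, fixed behind the caddy, its arm (top 100 mm) over the cover's back edge. The two look alike and swap places from start to start. Origin: on the desk below the knob's axis; it reaches from 12 mm in front of that to 64 mm behind (x), 36 mm wide
- wing_a (a point): middle of the wing of clamp_a's knob, on its vertical axis, 121 mm above the desk. The wing is an upright plate 10 mm thick (y), 46 mm long (x), from 107 to 131 mm above the desk; the point turns with it (x along the wing). The knob keeps its height; the foot below rises 4.5 mm per radian
- wing_b (a point): middle of the wing of clamp_b's knob, on its vertical axis, 121 mm above the desk. The wing is an upright plate 10 mm thick (y), 46 mm long (x), from 107 to 131 mm above the desk; the point turns with it (x along the wing). The knob keeps its height; the foot below rises 4.5 mm per radian
- knob_a (a joint): how far clamp_a is unscrewed, rad: 0 to 0.08 at the start (tight; hard stop at 0), 3.0 fully loose (hard stop); the cover is free above 2.3. It grows as the clamp is loosened, whichever way that is: one clamp has a right-hand thread (loosens anticlockwise from above), one a reverse thread (clockwise), unmarked. Turning takes about 0.13 N m; it stays where left
- knob_b (a joint): how far clamp_b is unscrewed, rad: 0 to 0.08 at the start (tight; hard stop at 0), 3.0 fully loose (hard stop); the cover is free above 2.3. It grows as the clamp is loosened, whichever way that is: one clamp has a right-hand thread (loosens anticlockwise from above), one a reverse thread (clockwise), unmarked. Turning takes about 0.13 N m; it stays where left
- stapler: blue and black desk stapler lying on the cover between the grip rail and the clamps: 34 (x) x 125 (y) x 40 mm, its upper arm 20 mm wide, 22 to 40 mm above its base, 190 g. Origin: centre of its underside, y along it. (Another such stapler far to the right is not meant)
- stick_0: glue stick, white cap, yellow barrel, standing: round, 22 mm in diameter, 88 mm tall, 28 g. Origin: centre of its underside, z up along it. Two to four of the four are there; the others are absent
- stick_1: glue stick, white cap, yellow barrel, standing: round, 22 mm in diameter, 88 mm tall, 28 g. Origin: centre of its underside, z up along it. Two to four of the four are there; the others are absent
- stick_2: glue stick, white cap, yellow barrel, standing: round, 22 mm in diameter, 88 mm tall, 28 g. Origin: centre of its underside, z up along it. Two to four of the four are there; the others are absent
- stick_3: glue stick, white cap, yellow barrel, standing: round, 22 mm in diameter, 88 mm tall, 28 g. Origin: centre of its underside, z up along it. Two to four of the four are there; the others are absent
- lip_balm: bystander: lip balm tube, thinner and shorter than the glue sticks (16 mm in diameter, 64 mm tall), green cap, standing; origin at its foot
- eraser: bystander: eraser 20 x 43 x 12 mm on the desk; origin under its centre
- binder_clip: bystander: black binder clip 35 x 31 x 18 mm on the desk; origin under its centre
- bare_desk (a point): middle of a bare stretch of desk right of the caddy, 240 (x) x 200 mm (y), at desk height, with room for the cover and the stapler; left of it the glue sticks stand

How it is judged:
On the way, in this order (a step that is already met when the one before it is completed fails the run):
1. the stapler stands on its base on the desk (height (world z) of stapler below 0.012 m and angle between stapler's own z axis and vertical below 0.25 rad and linear speed of stapler below 0.03 m/s), for 0.2 s.
2. both clamps are loosened (each joint above 2.3) (value of joint each of knob_a, knob_b above 2.3 rad), for 0.2 s.
3. the cover lies flat on the desk, grip rail up (height (world z) of cover below 0.014 m and angle between cover's own z axis and vertical below 0.12 rad and linear speed of cover below 0.03 m/s), for 0.2 s.
At the end, for the whole second after the job is handed in: Every glue stick present stands in a pocket (foot within 17 mm of its centre and 9 mm of its floor, within 0.35 rad of upright), at rest; the stapler stands on the desk (0.25 rad), the cover lies on the desk rail up (0.12 rad), both clamps are above 2.3 (all of step 1 and all of step 2 and all of step 3 and (horizontal distance between stick_0 and cell0 below 0.017 m or horizontal distance between stick_0 and cell1 below 0.017 m or horizontal distance between stick_0 and cell2 below 0.017 m or horizontal distance between stick_0 and cell3 below 0.017 m or horizontal distance between stick_0 and cell4 below 0.017 m or horizontal distance between stick_0 and cell5 below 0.017 m) and z of each of stick_0, stick_1, stick_2, stick_3 in the frame of caddy below 0.016 m and angle between each of stick_0, stick_1, stick_2, stick_3's own z axis and vertical below 0.35 rad and linear speed of each of stick_0, stick_1, stick_2, stick_3 below 0.03 m/s and (horizontal distance between stick_1 and cell0 below 0.017 m or horizontal distance between stick_1 and cell1 below 0.017 m or horizontal distance between stick_1 and cell2 below 0.017 m or horizontal distance between stick_1 and cell3 below 0.017 m or horizontal distance between stick_1 and cell4 below 0.017 m or horizontal distance between stick_1 and cell5 below 0.017 m) and (horizontal distance between stick_2 and cell0 below 0.017 m or horizontal distance between stick_2 and cell1 below 0.017 m or horizontal distance between stick_2 and cell2 below 0.017 m or horizontal distance between stick_2 and cell3 below 0.017 m or horizontal distance between stick_2 and cell4 below 0.017 m or horizontal distance between stick_2 and cell5 below 0.017 m) and (horizontal distance between stick_3 and cell0 below 0.017 m or horizontal distance between stick_3 and cell1 below 0.017 m or horizontal distance between stick_3 and cell2 below 0.017 m or horizontal distance between stick_3 and cell3 below 0.017 m or horizontal distance between stick_3 and cell4 below 0.017 m or horizontal distance between stick_3 and cell5 below 0.017 m)); the robot touches nothing.
It fails at once if the lip balm is moved more than 3 cm (distance of lip_balm from where it was at the start of the episode above 0.03 m).
It fails at once if the eraser is moved more than 3 cm (distance of eraser from where it was at the start of the episode above 0.03 m).
It fails at once if the binder clip is moved more than 3 cm (distance of binder_clip from where it was at the start of the episode above 0.03 m).
Of stick_0, stick_1, stick_2, stick_3 only 2 to 4 are there at a start; the rules pass over those that are not, and their reading is None.
At some moment in a run one of stapler, cover may be knocked a few centimetres aside while the robot is not near it.
It also fails if it takes over 210 s, if anything falls off the work surface, if the arm or the gripper's body presses on something with over 40 N, if the wrist force passes 120 N, or if a joint passes its speed limit or range.

ROBOT

A 7-joint arm with a two-finger parallel gripper is mounted at the origin on a cart in front of the work surface, level with it; the furniture and walls round the work are solid. World frame = base frame: x ahead of the robot, y to its left, z up, the work surface at z = 0. Lengths are in m, angles in rad, forces in N, time in s.
With the tool pointing down it reaches from about 0.425 to 0.925 m from the base axis. Payload 6.8 kg.
Tool frame: the origin (TCP) lies at the very end of the fingers, on their centre line; the grasp point (between the pads) lies bot.grip_point_offset behind it (bot.grip_point_offset is the distance from the TCP to the grasp point, in m); z points along the fingers, y is the line along which they close (so a half turn about z gives the same grasp; the last joint's range is limited). The gripper opens to 85 mm and grips with 20 to 120 N. Pads are 22 mm wide; open, the fingers measure 114 mm over their backs; the gripper's body (76 mm by 85 mm) begins 54 mm behind the grasp point. The pads swing forward as they close: fully open they stand 13 mm farther back than shut.
Start: joints at [-1.327, 0.477, 0.022, 1.555, -0.011, 1.109, -0.083], TCP at [0.233, 0.634, 0.231] pointing down, gripper open.
Joint ranges: [-2.96, 2.96], [-0.34, 2.1], [-1.41, 1.46], [0.24, 2.44], [-1.37, 4.51], [0.17, 1.92], [-2.96, 2.96]. Speed limits (rad/s): [2.39, 2.39, 3.14, 3.14, 3.14, 3.14, 3.14].

INTERFACE

Orientations are given as a unit quaternion [w, x, y, z].
In Python, from station import bot, imaging gives the robot as it stands. The module is installed in compiled form; this text tells all that it offers.
- The arm moves only by the tool carry_out, never from a script. Its argument "targets" is one flat list of numbers, 5 for each row, row after row: the closure in counts, from 0 (fully open) to 255 (shut), then the shift along the world's x, y, z in mm, then the turn about the world's z in degrees. A call has 1 to 20 rows; each row shifts and turns the commanded pose from where the row before left it; what a row does not reach is not made up. A row lasts 1/10 s, in which the tool goes at most 50 mm and 8.59 degrees, less where a joint would pass 70% of its speed; a pose out of reach is approached as far as the arm can. A call is refused whole if a number of a shift passes 50 or a number of a turn 8.59, either way. A call with a gripper value outside its range is refused whole. The fingers move at their own pace and stop on an object; "newtons" is the grip in N (left out, the last holds). Time passes only in rows, so rows that do not move let the fingers close. It gives the time, the measured TCP pose, the force, the opening and the grip force at its end, in the units of the state.
- bot.get_obs(): the state, without advancing time (a new reading comes with each control period).
- imaging.read_camera(name): name is "scene" or "top" or "wrist"; returns a dict with "frame" (384x512x3 uint8, red, green, blue), "fov_y" (degrees; the focal length in pixels is half the picture's height over the tangent of half this angle, whatever the lens; pixels are square), "cx", "cy" (the principal point, pixels), "k1" (the pictures are not rectified: a ray, as slopes to the right and down, at radius r is drawn at 1 + k1 r^2 times it, then the intrinsics apply), "pose" (4x4, takes a point from camera to world coordinates); the wrist camera has in their place "tool_from_camera" (4x4, takes a point from camera to tool coordinates, whose origin is the TCP and whose axes are the flange's). Camera axes: x right, y up, looking along -z (the intrinsics and any distortion apply to the point x, -y, -z); pixel columns grow to the right and rows downward; lengths in m; the calibration is good to about 2 mm. A picture is of the moment at which its call begins: read the wrist's pose just before it. There is no depth.
- bot.hand_in(): hands the job in; it is judged then, once.
The state is a dict: "t": time; "q": joint angles; "joint_vel": joint speeds; "joint_torque": joint torques, N m; "eef_pos": TCP position; "tool_rot": TCP orientation; "contact_force": force on the tool from outside, world axes, zero at the start; "torque": the same for the moment, N m; "gripper_width": opening from 0.0 (shut) to 1.0 (fully open); "grasp_force": force on a finger pad.
Only numpy, scipy, OpenCV 4.12 (cv2) and the standard library are available. Lean on these libraries where they do the work, as an engineer would, in place of code of your own. Each camera call takes 0.05 s, during which the arm holds its last target. There are 200 camera calls.

## Working session

There is one attempt and no reset: what is moved stays moved. The work goes in short steps, Python scripts to look and compute and a tool call to move; the robot and the scene stay as the last step left them, time stands still between calls to the robot, and variables do not carry over. Pictures are saved under pics/ and viewed, at most 14 in all, crops included, and the job is handed in when it is done.

Besides the shell and the picture viewer there is one more tool, called after ">>>" as name(argument=value, ...) on one line, values as JSON. carry_out: Moves the arm, as the interface text tells. Its arguments: {"type":"object","properties":{"targets":{"type":"array","items":{"type":"number"}},"newtons":{"type":"number"}},"required":["targets"]}

```bash
mkdir -p pics
cat > h.py <<'E'
import numpy as np, cv2
from station import bot, imaging
from scipy.spatial.transform import Rotation as R
def shot(name, save=None):
    o=bot.get_obs(); d=imaging.read_camera(name)
    if name=="wrist":
        T=np.eye(4); q=o["tool_rot"]; T[:3,:3]=R.from_quat([q[1],q[2],q[3],q[0]]).as_matrix(); T[:3,3]=o["eef_pos"]
        d["pose"]=T@np.array(d["tool_from_camera"])
    if save: cv2.imwrite("pics/"+save, d["frame"][:,:,::-1]); 
    np.save("pics/last_%s.npy"%name, d, allow_pickle=True)
    return d
def load(name): return np.load("pics/last_%s.npy"%name, allow_pickle=True).item()
def K(d):
    h=d["frame"].shape[0]; f=h/2/np.tan(np.radians(d["fov_y"])/2)
    return np.array([[f,0,d["cx"]],[0,f,d["cy"]],[0,0,1.]]), np.array([d["k1"],0,0,0,0.])
def ray(d,u,v):
    k,dist=K(d); p=cv2.undistortPoints(np.array([[[u,v]]],float),k,dist)[0,0]
    P=np.array(d["pose"]); return P[:3,3], P[:3,:3]@np.array([p[0],-p[1],-1.])
def onplane(d,u,v,z):
    o,r=ray(d,u,v); return o+r*(z-o[2])/r[2]
def proj(d,X):
    P=np.linalg.inv(np.array(d["pose"])); x=P[:3,:3]@np.array(X)+P[:3,3]
    k,dist=K(d); return cv2.projectPoints(np.array([[x[0],-x[1],-x[2]]]),np.zeros(3),np.zeros(3),k,dist)[0].ravel()
E
python3 - <<'E'
from h import *
for n in("top","scene"):
    d=shot(n,n+"1.png"); print(n,np.round(d["pose"],3).tolist(),d["fov_y"])
o=bot.get_obs(); print({k:np.round(v,3).tolist() for k,v in o.items()}, bot.grip_point_offset)
a=cv2.imread("pics/top1.png"); cv2.imwrite("pics/top1b.png",cv2.resize(a,(800,600)))
E
```

```text
top [[0.024, 0.988, -0.154, 0.397], [-1.0, 0.025, 0.004, -0.165], [0.008, 0.154, 0.988, 1.108], [0.0, 0.0, 0.0, 1.0]] 47.878123967104294
scene [[0.802, 0.273, -0.531, 0.01], [-0.597, 0.365, -0.714, -0.926], [-0.001, 0.89, 0.456, 0.591], [0.0, 0.0, 0.0, 1.0]] 46.037497809212944
{'t': 0.1, 'q': [-1.327, 0.478, 0.022, 1.556, -0.012, 1.109, -0.083], 'joint_vel': [-0.0, -0.003, -0.001, -0.004, -0.0, 0.001, 0.001], 'joint_torque': [0.004, -59.776, 1.614, -28.195, 0.013, 0.005, -0.0], 'eef_pos': [0.232, 0.633, 0.23], 'tool_rot': [-0.0, 0.175, 0.985, -0.001], 'contact_force': [0.099, 0.268, -0.359], 'torque': [0.002, 0.0, -0.057], 'grasp_force': 0.0, 'gripper_width': 1.004} 0.0187
```

View pics/top1.png

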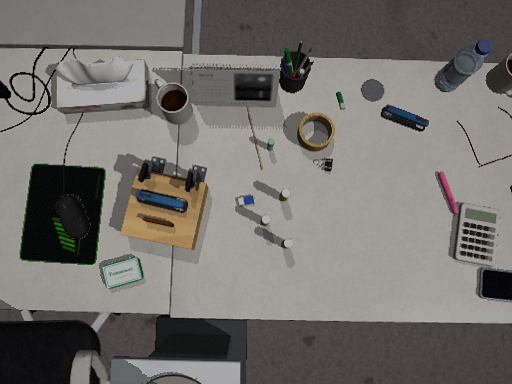

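View pics/scene1.png

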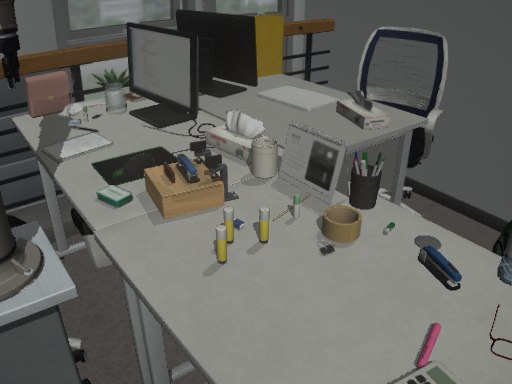

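The top view shows the caddy around (165,208) with the stapler at (162,201). The glue sticks have their tops at (285,195), (265,221) and (287,243). The lip balm is at (270,143), the eraser at (246,200) and the binder clip at (323,163). The scene view also shows three yellow sticks.

Run:
```python
from h import *
d=load("top")
for n,u,v,z in [("s0",285,193,.088),("s1",265,219,.088),("s2",287,242,.088),("balm",270,143,.064),("eraser",246,200,.01),("clip",323,163,.01),("staplerL",138,197,.1),("staplerR",187,206,.1),("railL",137,217,.1),("railR",175,225,.1),("lt",137,168,.066),("rt",208,180,.066),("lb",122,235,.066),("rb",195,248,.066),("pink",447,190,0),("calc",460,235,0),("mid",370,230,0),("wA",158,165,.13),("wB",197,175,.13),("bowl",316,130,0.05),("box",123,272,.02),("deskedge",300,320,0)]:
    print(n,np.round(onplane(d,u,v,z),3))
a=d["frame"][140:260,105:225,::-1]; b=d["frame"][110:260,225:375,::-1]
cv2.imwrite("pics/z1.png",cv2.resize(np.hstack([cv2.resize(a,(400,400),interpolation=3),cv2.resize(b,(400,400),interpolation=3)]),(800,400)))
```

```text
s0 [ 0.556 -0.256  0.088]
s1 [ 0.493 -0.21   0.088]
s2 [ 0.44  -0.262  0.088]
balm [ 0.685 -0.22   0.064]
eraser [ 0.548 -0.164  0.01 ]
clip [ 0.65  -0.361  0.01 ]
staplerL [0.536 0.091 0.1  ]
staplerR [ 0.518 -0.026  0.1  ]
railL [0.489 0.09  0.1  ]
railR [0.472 0.    0.1  ]
lt [0.613 0.106 0.066]
rt [ 0.587 -0.069  0.066]
lb [0.448 0.132 0.066]
rb [ 0.421 -0.045  0.066]
pink [ 0.588 -0.69   0.   ]
calc [ 0.471 -0.719  0.   ]
mid [ 0.479 -0.484  0.   ]
wA [0.608 0.042 0.13 ]
wB [ 0.586 -0.05   0.13 ]
bowl [ 0.726 -0.337  0.05 ]
box [0.359 0.137 0.02 ]
deskedge [ 0.251 -0.305  0.   ]
```

View pics/z1.png

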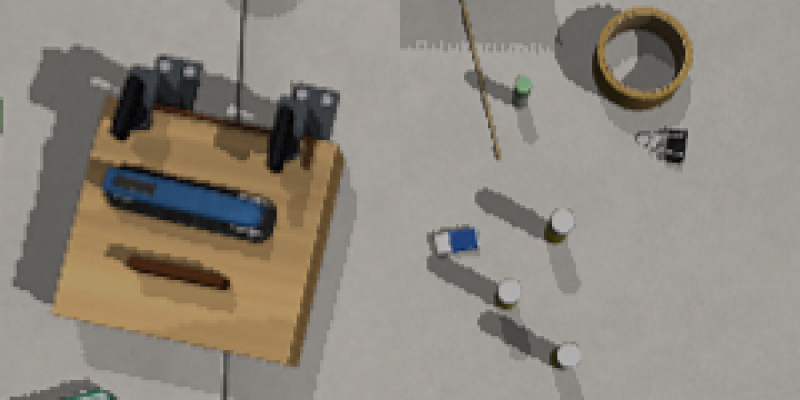

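>>> carry_out(targets=[117,18,-38,6,-4.9,117,18,-38,6,-4.9,117,18,-38,6,-4.9,117,18,-38,6,-4.9,117,18,-38,6,-4.9,117,18,-38,6,-4.9,117,18,-38,6,-4.9,117,18,-38,6,-4.9,117,18,-38,6,-4.9,117,18,-38,6,-4.9,117,18,-38,6,-4.9,117,18,-38,6,-4.9,117,18,-38,6,-4.9,117,18,-38,6,-4.9,117,18,-37,6,-4.9,117,18,-37,6,-4.9,117,0,0,0,0,117,0,0,0,0], newtons=40)

```text
t: 1.9
eef_pos: [0.5205, 0.0269, 0.327]
tool_rot: [-0.0, 0.758, 0.652, -0.0]
contact_force: [0.4, 1.1, -0.9]
gripper_width: 0.542
grasp_force: 0.0
```

```bash
cat >> h.py <<'E'
def st():
    o=bot.get_obs(); q=o["tool_rot"]; m=R.from_quat([q[1],q[2],q[3],q[0]]).as_matrix()
    print("t",round(o["t"],2),"tcp",np.round(o["eef_pos"],4),"yaxis deg",round(np.degrees(np.arctan2(m[1,1],m[0,1])),2),"q7",np.round(o["q"],2)[[0,6]],"F",np.round(o["contact_force"],1),"T",np.round(o["torque"],2),"w",round(o["gripper_width"],3),"g",round(o["grasp_force"],1))
E
python3 - <<'E'
from h import *
st(); d=shot("wrist","w1.png")
print(np.round(d["pose"],3))
E
```

```text
t 1.9 tcp [0.5205 0.0269 0.327 ] yaxis deg -8.66 q7 [-0.69 -0.23] F [ 0.4  1.1 -0.9] T [ 0.05 -0.02 -0.03] w 0.542 g 0.0
[[ 0.989  0.145  0.041  0.53 ]
 [-0.151  0.954  0.258  0.091]
 [-0.002 -0.261  0.965  0.47 ]
 [ 0.     0.     0.     1.   ]]
```

View pics/w1.png

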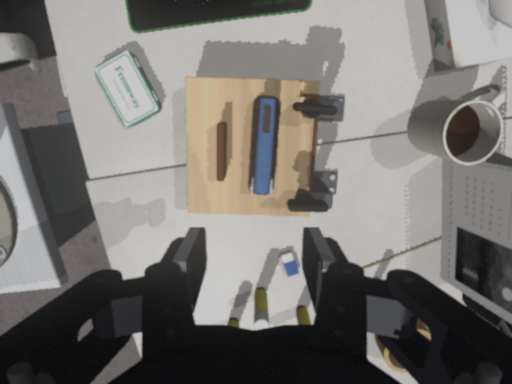

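The wrist view is aligned with the caddy. The board runs from (187,77) to (320,215), the rail is at (222,151), the stapler runs from (266,97) to (262,193), and the wings are at (317,105) and (310,204).

Run:
```python
from h import *
d=load("wrist"); g=d["frame"]; hsv=cv2.cvtColor(g,cv2.COLOR_RGB2HSV)
def pca(m):
    cs,_=cv2.findContours(m.astype(np.uint8),0,2); c=max(cs,key=cv2.contourArea); return cv2.minAreaRect(c)
roi=np.zeros(g.shape[:2],bool); roi[70:225,180:345]=1
blue=roi&(hsv[...,0]>100)&(hsv[...,0]<130)&(hsv[...,1]>120)
r=pca(blue); print("stapler",r,np.round(onplane(d,*r[0],.106),4))
b=cv2.boxPoints(r); print(np.round([onplane(d,*p,.106)[:2] for p in b],3).tolist())
rl=roi.copy(); rl[:,:212]=0; rl[:,232:]=0
br=rl&(hsv[...,2]<110); r=pca(br); print("rail",r); print(np.round([onplane(d,*p,.098)[:2] for p in cv2.boxPoints(r)],3).tolist())
for n,u,v,z in [("lb",187,77,.066),("rb",188,213,.066),("lt",320,80,.066),("rt",314,216,.066)]: print(n,np.round(onplane(d,u,v,z),4))
a=g[85:220,280:350,::-1]; cv2.imwrite("pics/z2.png",cv2.resize(a,None,fx=4.4,fy=4.4,interpolation=cv2.INTER_CUBIC))
```

```text
Traceback (most recent call last):
ValueError: max() iterable argument is empty
```

Run:
```python
from h import *
d=load("wrist"); g=d["frame"]; hsv=cv2.cvtColor(g,cv2.COLOR_RGB2HSV)
print(g.shape,g[150,264],hsv[150,264],g[150,222],g[105,315])
def pca(m):
    cs,_=cv2.findContours(m.astype(np.uint8),0,2); c=max(cs,key=cv2.contourArea); return cv2.minAreaRect(c)
roi=np.zeros(g.shape[:2],bool); roi[70:225,180:345]=1
blue=roi&(g[...,2].astype(int)>g[...,0].astype(int)+25)
r=pca(blue); print("stapler",r,np.round(onplane(d,*r[0],.106),4))
b=cv2.boxPoints(r); print(np.round([onplane(d,*p,.106)[:2] for p in b],3).tolist())
rl=roi.copy(); rl[:,:212]=0; rl[:,232:]=0
br=rl&(g[...,0]<110); r=pca(br); print("rail",r); print(np.round([onplane(d,*p,.098)[:2] for p in cv2.boxPoints(r)],3).tolist())
for n,u,v,z in [("lb",187,77,.066),("rb",188,213,.066),("lt",320,80,.066),("rt",314,216,.066)]: print(n,np.round(onplane(d,u,v,z),4))
a=g[85:220,280:350,::-1]; cv2.imwrite("pics/z2.png",cv2.resize(a,None,fx=4.4,fy=4.4,interpolation=cv2.INTER_CUBIC))
```

```text
(384, 512, 3) [ 86 111 143] [107 102 143] [104  77  59] [57 52 50]
stapler ((264.3895263671875, 145.4918212890625), (15.845478057861328, 95.84851837158203), 4.23639440536499) [0.5346 0.0424 0.106 ]
[[0.513, -0.011], [0.538, 0.096], [0.555, 0.093], [0.532, -0.016]]
rail ((222.0, 150.5), (57.0, 8.0), 90.0)
[[0.486, 0.076], [0.495, 0.075], [0.483, 0.008], [0.474, 0.01]]
lb [0.4538 0.1346 0.066 ]
rb [ 0.42   -0.0375  0.066 ]
lt [0.6139 0.1066 0.066 ]
rt [ 0.588  -0.0674  0.066 ]
```

View pics/z2.png

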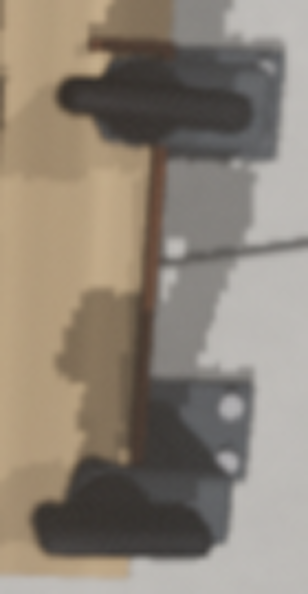

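>>> carry_out(targets=[117,14,15,0,-3.3,117,0,0,-40,0,117,0,0,-40,0,117,0,0,-40,0,117,0,0,-40,0,117,0,0,-25,0,117,0,0,-25,0,117,0,0,-20,0,117,0,0,-15,0,117,0,0,-9,0,117,0,0,0,0])

```text
t: 3.05
eef_pos: [0.5338, 0.0433, 0.0724]
tool_rot: [-0.001, 0.776, 0.631, -0.001]
contact_force: [-0.0, -1.7, -0.1]
gripper_width: 0.545
grasp_force: 0.0
```

Run:
```python
from h import *
st(); d=load("wrist")
for n,u,v in [("A",315,108),("B",308.5,204)]: print(n,np.round(onplane(d,u,v,.131),4))
d=load("top")
print(onplane(d,157,165,.13),onplane(d,196,174,.13))
```

```text
t 3.05 tcp [0.5338 0.0433 0.0724] yaxis deg -11.79 q7 [-0.56 -0.07] F [-0.  -1.7 -0.1] T [-0.02 -0.03  0.04] w 0.545 g 0.0
A [0.5922 0.0768 0.131 ]
B [ 0.574  -0.0267  0.131 ]
[0.60762206 0.04385342 0.13      ] [ 0.58868021 -0.04715449  0.13      ]
```

>>> carry_out(targets=[255,0,0,0,0,255,0,0,0,0,255,0,0,0,0,255,0,0,0,0,255,0,0,0,0,255,0,0,10,0,255,0,0,30,0,255,0,0,40,0], newtons=40)

```text
t: 3.85
eef_pos: [0.5329, 0.0423, 0.1532]
tool_rot: [-0.001, 0.776, 0.63, -0.002]
contact_force: [0.9, -0.1, -1.8]
gripper_width: 0.221
grasp_force: 39.4
```

Run:
```python
from h import *
st(); d=shot("wrist","w2.png")
d=load("top"); print(onplane(d,143.4,171.5,.131),onplane(d,189.6,181.4,.131))
```

```text
t 3.85 tcp [0.5329 0.0423 0.1532] yaxis deg -11.87 q7 [-0.63 -0.15] F [ 0.9 -0.1 -1.8] T [ 0.03 -0.09 -0.03] w 0.221 g 39.4
[0.59135977 0.07412461 0.131     ] [ 0.57084585 -0.03333744  0.131     ]
```

View pics/w2.png

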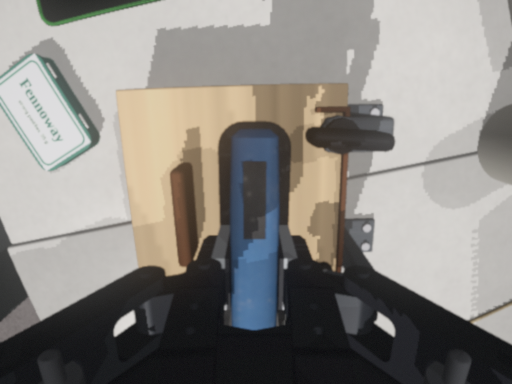

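>>> carry_out(targets=[255,0,0,40,0,255,0,-20,10,0,255,5,-39,0,0,255,5,-39,0,0,255,5,-39,0,0,255,5,-39,0,0,255,5,-39,0,0,255,5,-39,0,0,255,5,-39,0,0,255,5,-39,0,0,255,5,-39,0,0,255,5,-39,0,0,255,5,-39,0,0,255,5,-39,0,0,255,5,-39,0,0,255,3,-15,0,0,255,0,0,0,0])

```text
t: 5.6
eef_pos: [0.5995, -0.5036, 0.202]
tool_rot: [-0.0, 0.778, 0.628, -0.002]
contact_force: [-0.2, -0.1, -1.7]
gripper_width: 0.218
grasp_force: 39.6
```

>>> carry_out(targets=[255,0,0,-40,0,255,0,0,-40,0,255,0,0,-40,0,255,0,0,-30,0,255,0,0,-20,0,255,0,0,-14,0,255,0,0,-8,0,255,0,0,0,0,255,0,0,0,0])

```text
t: 6.5
eef_pos: [0.6033, -0.5001, 0.0128]
tool_rot: [0.001, 0.776, 0.63, 0.0]
contact_force: [0.2, 0.2, -1.2]
gripper_width: 0.218
grasp_force: 39.6
```

Run:
```python
from h import *
st()
```

```text
t 6.5 tcp [ 0.6033 -0.5001  0.0128] yaxis deg -11.85 q7 [0.33 0.75] F [ 0.2  0.2 -1.2] T [ 0.03  0.   -0.  ] w 0.218 g 39.6
```

Not yet touching; lower gently until contact, then release and go back up to the clamps.

>>> carry_out(targets=[255,0,0,-3,0,255,0,0,-2,0,255,0,0,-1,0,255,0,0,0,0,255,0,0,0,0])

```text
t: 7.0
eef_pos: [0.6033, -0.5, 0.0084]
tool_rot: [0.001, 0.776, 0.63, 0.001]
contact_force: [-2.9, 3.5, 10.8]
gripper_width: 0.216
grasp_force: 41.3
```

>>> carry_out(targets=[117,0,0,0,0,117,0,0,0,0,117,0,0,0,0,117,0,0,20,0,117,0,0,40,0,117,0,0,40,0,117,0,0,40,0,117,0,0,50,0,117,0,0,50,0])

```text
t: 7.9
eef_pos: [0.6021, -0.4993, 0.2486]
tool_rot: [0.0, 0.776, 0.63, -0.0]
contact_force: [0.9, -1.0, 0.5]
gripper_width: 0.542
grasp_force: 0.0
```

>>> carry_out(targets=[130,-2,33.5,0,-6.2,130,-2,33.5,0,-6.2,130,-2,33.5,0,-6.2,130,-2,33.5,0,-6.2,130,-2,33.5,0,-6.2,130,-2,33.5,0,-6.2,130,-2,33.5,0,-6.2,130,-2,33.5,0,-6.2,130,-2,33.5,0,-6.2,130,-2,33.5,0,-6.2,130,-2,33.5,0,-6.2,130,-2,33.5,0,-6.2,130,-2,33.5,0,-6.2,130,-2,33.5,0,-6.2,130,0,0,0,0,130,0,0,0,0])

```text
t: 9.5
eef_pos: [0.5748, -0.0294, 0.2462]
tool_rot: [-0.0, 0.997, -0.074, 0.0]
contact_force: [0.7, -0.8, -0.4]
gripper_width: 0.488
grasp_force: 0.0
```

Run:
```python
from h import *
st(); d=shot("wrist"); t=shot("top")
a=cv2.resize(d["frame"][:,:,::-1],(448,336)); b=t["frame"][110:290,110:450,::-1]; b=cv2.resize(b,(352,186))
im=np.zeros((336,800,3),np.uint8); im[:,:448]=a; im[:186,448:]=b; cv2.imwrite("pics/c3.png",im)
```

```text
t 9.5 tcp [ 0.5748 -0.0294  0.2462] yaxis deg -98.49 q7 [-0.85 -1.3 ] F [ 0.7 -0.8 -0.4] T [-0.06  0.04 -0.02] w 0.488 g 0.0
```

View pics/c3.png

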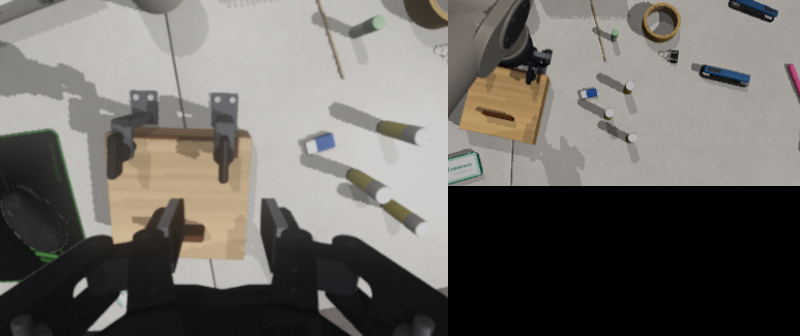

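Run:
```python
from h import *
d=load("wrist"); g=d["frame"]
a=g[95:215,110:285,::-1]; cv2.imwrite("pics/z4.png",cv2.resize(a,None,fx=4,fy=4,interpolation=cv2.INTER_CUBIC))
for n,p in dict(A=(.592,.0755,.131),B=(.572,-.03,.131)).items():
    x=np.array(p); ux=np.array([.9885,-.151,0])*.023
    print(n,proj(d,x),proj(d,x+ux),proj(d,x-ux))
```

```text
A [127.35529721 182.3096534 ] [124.72175089 155.490244  ] [130.01939085 208.00074732]
B [253.57498003 187.05765304] [253.65810519 160.0756756 ] [253.49582266 212.86325852]
```

View pics/z4.png

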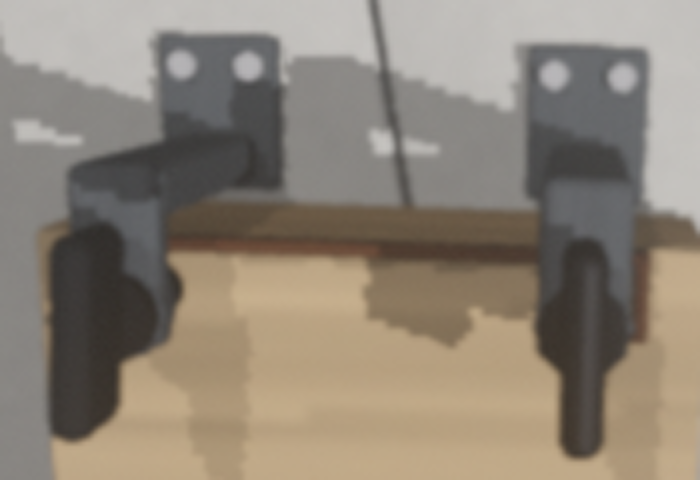

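>>> carry_out(targets=[130,2,-2.5,-30,0,130,0,0,-40,0,130,0,0,-35,0,130,0,0,-20,0,130,0,0,-14,0,130,0,0,0,0,255,0,0,0,0,255,0,0,0,0,255,0,0,0,0,255,0,0,0,0,255,0,0,0,0], newtons=60)

```text
t: 10.7
eef_pos: [0.5779, -0.0313, 0.1079]
tool_rot: [-0.001, 0.997, -0.075, 0.001]
contact_force: [-0.6, 5.6, 5.4]
gripper_width: 0.103
grasp_force: 59.7
```

Run:
```python
from h import *
st()
```

```text
t 10.7 tcp [ 0.5779 -0.0313  0.1079] yaxis deg -98.59 q7 [-0.71 -1.16] F [-0.6  5.6  5.4] T [ 0.88  0.21 -0.1 ] w 0.103 g 59.7
```

Gripped (8.8 mm); feel anticlockwise.

>>> carry_out(targets=[255,0,0,0,4,255,0,0,0,4,255,0,0,0,4,255,0,0,0,0])

```text
t: 11.1
eef_pos: [0.5779, -0.0305, 0.1079]
tool_rot: [-0.002, 1.0, 0.031, 0.001]
contact_force: [-0.8, 6.2, 5.5]
gripper_width: 0.101
grasp_force: 59.8
```

Run:
```python
from h import *
st()
```

```text
t 11.1 tcp [ 0.5779 -0.0305  0.1079] yaxis deg -86.43 q7 [-0.67 -0.99] F [-0.8  6.2  5.5] T [ 1.17  0.11 -0.  ] w 0.101 g 59.8
```

>>> carry_out(targets=[255,0,0,0,7,255,0,0,0,7,255,0,0,0,7,255,0,0,0,7,255,0,0,0,7])

```text
t: 11.6
eef_pos: [0.5772, -0.0284, 0.1079]
tool_rot: [-0.003, 0.943, 0.332, 0.001]
contact_force: [-4.3, 11.8, 9.1]
gripper_width: 0.108
grasp_force: 60.4
```

Run:
```python
from h import *
st()
```

```text
t 11.6 tcp [ 0.5772 -0.0284  0.1079] yaxis deg -51.21 q7 [-0.57 -0.5 ] F [-4.3 11.8  9.1] T [ 2.46  0.92 -0.15] w 0.108 g 60.4
```

>>> carry_out(targets=[255,-0.5,3,0,0,255,0,0,0,7,255,0,0,0,7,255,0,0,0,7,255,0,0,0,7,255,0,0,0,7])

```text
t: 12.2
eef_pos: [0.5754, -0.027, 0.1078]
tool_rot: [-0.002, 0.8, 0.599, 0.001]
contact_force: [-8.8, 8.4, 15.0]
gripper_width: 0.106
grasp_force: 61.2
```

Run:
```python
from h import *
st()
```

```text
t 12.2 tcp [ 0.5754 -0.027   0.1078] yaxis deg -16.34 q7 [-0.47 -0.01] F [-8.8  8.4 15. ] T [ 1.88  1.86 -0.17] w 0.106 g 61.2
```

>>> carry_out(targets=[255,-3,1.5,0.5,0,255,0,0,0,7,255,0,0,0,7,255,0,0,0,7,255,0,0,0,7,255,0,0,0,7,255,0,0,0,0])

```text
t: 12.9
eef_pos: [0.5729, -0.027, 0.1079]
tool_rot: [-0.001, 0.584, 0.812, 0.001]
contact_force: [-3.8, 5.3, 6.6]
gripper_width: 0.105
grasp_force: 61.0
```

Run:
```python
from h import *
st()
```

```text
t 12.9 tcp [ 0.5729 -0.027   0.1079] yaxis deg 18.53 q7 [-0.35  0.49] F [-3.8  5.3  6.6] T [1.11 0.72 0.04] w 0.105 g 61.0
```

>>> carry_out(targets=[255,-1,0.5,0,0,255,0,0,0,7,255,0,0,0,7,255,0,0,0,7,255,0,0,0,7,255,0,0,0,7,255,0,0,0,5,255,0,0,0,0])

```text
t: 13.7
eef_pos: [0.5709, -0.0285, 0.1078]
tool_rot: [-0.001, 0.272, 0.962, -0.0]
contact_force: [-7.3, 2.0, 10.0]
gripper_width: 0.104
grasp_force: 61.8
```

Run:
```python
from h import *
st()
```

```text
t 13.7 tcp [ 0.5709 -0.0285  0.1078] yaxis deg 58.38 q7 [-0.22  1.08] F [-7.3  2.  10. ] T [0.44 1.56 0.05] w 0.104 g 61.8
```

>>> carry_out(targets=[130,0,0,0,0,130,0,0,0,0,130,0,0,30,0,130,0,0,35,0,130,5,26,0,6,130,5,26,0,6,130,5,26,0,6,130,4.5,27,0,5,130,0,0,0,0,130,0,0,0,0])

```text
t: 14.7
eef_pos: [0.5918, 0.0773, 0.1716]
tool_rot: [0.0, 0.075, 0.997, -0.0]
contact_force: [-0.6, -0.9, -0.1]
gripper_width: 0.489
grasp_force: 0.0
```

Run:
```python
from h import *
st(); d=shot("wrist","w5.png")
```

```text
t 14.7 tcp [0.5918 0.0773 0.1716] yaxis deg 81.35 q7 [-0.32  1.23] F [-0.6 -0.9 -0.1] T [-0.04 -0.01  0.  ] w 0.489 g 0.0
```

View pics/w5.png

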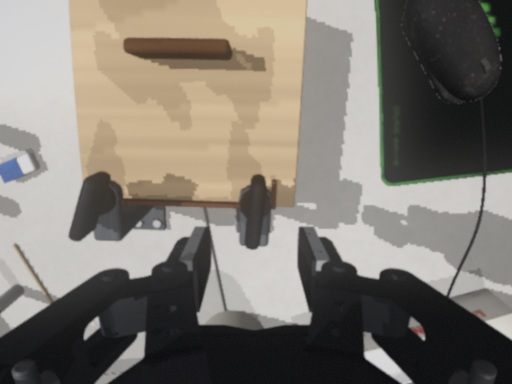

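Run:
```python
from h import *
d=load("wrist")
for p in [(259,180),(254,244),(256.5,212)]: print(np.round(onplane(d,*p,.131),4))
```

```text
[0.5707 0.0823 0.131 ]
[0.6112 0.0731 0.131 ]
[0.5904 0.0778 0.131 ]
```

>>> carry_out(targets=[130,-1,0.5,-30,0,130,0,0,-22,0,130,0,0,-11,0,130,0,0,0,0,255,0,0,0,0,255,0,0,0,0,255,0,0,0,0,255,0,0,0,0,255,0,0,0,0,255,0,0,0,-4,255,0,0,0,-4,255,0,0,0,-4,255,0,0,0,0])

```text
t: 16.05
eef_pos: [0.5917, 0.0785, 0.1102]
tool_rot: [0.001, 0.18, 0.984, 0.001]
contact_force: [0.4, 2.3, 6.7]
gripper_width: 0.102
grasp_force: 58.5
```

Run:
```python
from h import *
st()
```

```text
t 16.05 tcp [0.5917 0.0785 0.1102] yaxis deg 69.29 q7 [-0.35  1.06] F [0.4 2.3 6.7] T [0.27 0.09 0.  ] w 0.102 g 58.5
```

Gives freely clockwise. Continue.

>>> carry_out(targets=[255,0,0,0,-7,255,0,0,0,-7,255,0,0,0,-7,255,0,0,0,-7,255,0,0,0,-7,255,0,0,0,-7,255,0,0,0,0])

```text
t: 16.75
eef_pos: [0.5927, 0.0801, 0.1102]
tool_rot: [0.001, 0.52, 0.854, 0.002]
contact_force: [2.1, 4.3, 3.5]
gripper_width: 0.102
grasp_force: 58.7
```

Run:
```python
from h import *
st()
```

```text
t 16.75 tcp [0.5927 0.0801 0.1102] yaxis deg 27.33 q7 [-0.49  0.44] F [2.1 4.3 3.5] T [ 0.97 -0.58 -0.03] w 0.102 g 58.7
```

>>> carry_out(targets=[255,1,1.5,0,0,255,0,0,0,-7,255,0,0,0,-7,255,0,0,0,-7,255,0,0,0,-7,255,0,0,0,-7,255,0,0,0,-7,255,0,0,0,0])

```text
t: 17.55
eef_pos: [0.5947, 0.0803, 0.1102]
tool_rot: [0.002, 0.792, 0.611, 0.003]
contact_force: [6.2, 2.7, 0.4]
gripper_width: 0.103
grasp_force: 58.7
```

Run:
```python
from h import *
st()
```

```text
t 17.55 tcp [0.5947 0.0803 0.1102] yaxis deg -14.7 q7 [-0.63 -0.17] F [6.2 2.7 0.4] T [ 0.63 -1.23 -0.01] w 0.103 g 58.7
```

Turned 96°; 62° more.

>>> carry_out(targets=[255,2,0.5,0,0,255,0,0,0,-7,255,0,0,0,-7,255,0,0,0,-7,255,0,0,0,-7,255,0,0,0,-7,255,0,0,0,-7,255,0,0,0,-7,255,0,0,0,-7,255,0,0,0,-6,255,0,0,0,0])

```text
t: 18.65
eef_pos: [0.5967, 0.0783, 0.1103]
tool_rot: [0.001, 0.993, 0.115, 0.003]
contact_force: [6.5, -1.5, 2.3]
gripper_width: 0.104
grasp_force: 58.9
```

Run:
```python
from h import *
st()
```

```text
t 18.65 tcp [0.5967 0.0783 0.1103] yaxis deg -76.77 q7 [-0.81 -1.05] F [ 6.5 -1.5  2.3] T [-0.43 -1.4   0.01] w 0.104 g 58.9
```

>>> carry_out(targets=[130,0,0,0,0,130,0,0,0,0,130,0,0,30,0,130,0,0,35,0,130,-11,-4,8,6.8,130,-11,-4,8,6.8,130,-11,-4,8,6.8,130,-11,-4,8,6.8,130,-11,-4,8,6.8,130,-11,-4,8,6.8,130,-11,-4,8,6.8,130,-11,-4,8,6.8,130,-11,-4,8,6.8,130,-11,-4,8,6.8,130,0,0,0,0,130,0,0,0,0])

```text
t: 20.25
eef_pos: [0.4834, 0.0399, 0.2537]
tool_rot: [-0.0, 0.759, 0.651, 0.0]
contact_force: [0.4, 0.4, 0.4]
gripper_width: 0.491
grasp_force: 0.0
```

Run:
```python
from h import *
st(); d=shot("wrist","w6.png")
```

```text
t 20.25 tcp [0.4834 0.0399 0.2537] yaxis deg -8.8 q7 [-0.86 -0.23] F [0.4 0.4 0.4] T [ 0.02 -0.04 -0.05] w 0.491 g 0.0
```

View pics/w6.png

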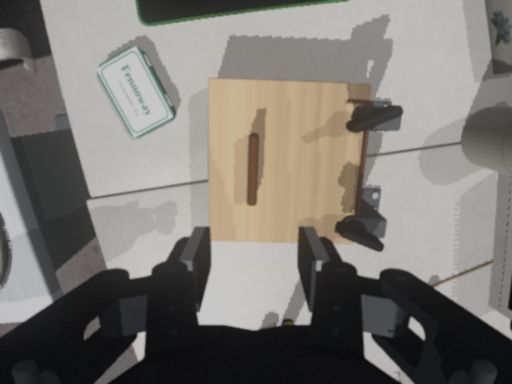

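Run:
```python
from h import *
d=load("wrist")
for p in [(253.5,135),(252,204),(252.7,169.5)]: print(np.round(onplane(d,*p,.098),4))
```

```text
[0.4883 0.0754 0.098 ]
[0.4764 0.0088 0.098 ]
[0.4825 0.043  0.098 ]
```

>>> carry_out(targets=[130,0.5,1,-40,0,130,0,0,-40,0,130,0,0,-40,0,130,0,0,-30,0,130,0,0,-20,0,130,0,0,-11,0,130,0,0,0,0,255,0,0,0,0,255,0,0,0,0,255,0,0,0,0,255,0,0,0,0,255,0,0,0,0], newtons=80)

```text
t: 21.5
eef_pos: [0.4847, 0.0408, 0.0739]
tool_rot: [0.0, 0.759, 0.652, 0.001]
contact_force: [-2.4, -0.7, 6.7]
gripper_width: 0.099
grasp_force: 79.4
```

Run:
```python
from h import *
st()
```

```text
t 21.5 tcp [0.4847 0.0408 0.0739] yaxis deg -8.67 q7 [-0.68  0.05] F [-2.4 -0.7  6.7] T [-0.08  0.54 -0.01] w 0.099 g 79.4
```

>>> carry_out(targets=[255,-5,0.8,0,0,255,-10,1.5,0,0,255,-10,1.5,0,0,255,-10,1.5,0,0,255,-10,1.6,0,0,255,-10,1.6,0,0,255,0,0,0,0])

```text
t: 22.2
eef_pos: [0.4296, 0.0497, 0.0738]
tool_rot: [0.001, 0.758, 0.652, 0.002]
contact_force: [1.3, -0.1, 10.3]
gripper_width: 0.101
grasp_force: 80.0
```

Run:
```python
from h import *
st()
```

```text
t 22.2 tcp [0.4296 0.0497 0.0738] yaxis deg -8.64 q7 [-0.76 -0.01] F [ 1.3 -0.1 10.3] T [-0.21 -0.25 -0.06] w 0.101 g 80.0
```

>>> carry_out(targets=[255,0,0,5,0,255,0,0,10,0,255,0,0,20,0,255,0,0,25,0,255,0,0,30,0,255,0,0,20,0,255,0,0,0,0])

```text
t: 22.9
eef_pos: [0.4298, 0.0495, 0.1848]
tool_rot: [-0.0, 0.758, 0.652, 0.002]
contact_force: [0.2, -0.3, -2.5]
gripper_width: 0.1
grasp_force: 78.2
```

Run:
```python
from h import *
st()
d=shot("wrist"); s=shot("scene")
cv2.imwrite("pics/c7.png",np.hstack([cv2.resize(x["frame"][:,:,::-1],(400,300)) for x in(d,s)]))
```

```text
t 22.9 tcp [0.4298 0.0495 0.1848] yaxis deg -8.65 q7 [-0.94 -0.24] F [ 0.2 -0.3 -2.5] T [ 0.01  0.03 -0.  ] w 0.1 g 78.2
```

View pics/c7.png

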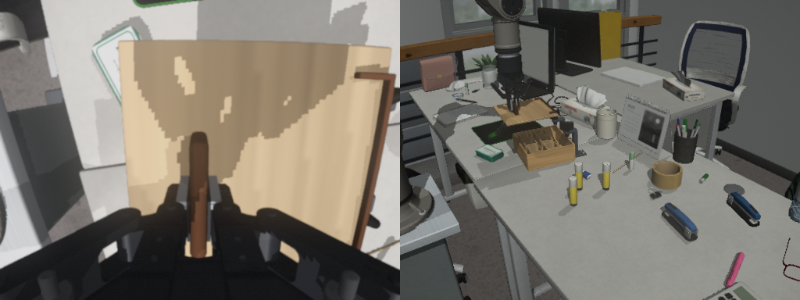

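>>> carry_out(targets=[255,4,-20,0,0,255,7,-40,0,0,255,7,-40,0,0,255,7,-40,0,0,255,7,-40,0,0,255,5,-40,0,0,255,0,-40,0,0,255,-9,-40,0,0,255,-9,-40,0,0,255,-9,-40,0,0,255,-9,-40,0,0,255,-9,-40,0,0,255,-5,-40,0,0,255,0,-20,0,0,255,0,0,0,0])

```text
t: 24.5
eef_pos: [0.4133, -0.4737, 0.1805]
tool_rot: [-0.001, 0.76, 0.65, -0.002]
contact_force: [-0.2, 0.8, -2.6]
gripper_width: 0.099
grasp_force: 78.2
```

>>> carry_out(targets=[255,0,0,-40,0,255,0,0,-40,0,255,0,0,-40,0,255,0,0,-25,0,255,0,0,-10,0,255,0,0,-5,0,255,0,0,0,0])

```text
t: 25.2
eef_pos: [0.4161, -0.4706, 0.0227]
tool_rot: [-0.0, 0.758, 0.652, -0.0]
contact_force: [0.2, 0.2, -2.7]
gripper_width: 0.099
grasp_force: 78.3
```

>>> carry_out(targets=[255,0,0,-4,0,255,0,0,-3,0,255,0,0,-2,0,255,0,0,-1,0,255,0,0,0,0])

```text
t: 25.7
eef_pos: [0.4165, -0.471, 0.014]
tool_rot: [0.0, 0.758, 0.652, 0.001]
contact_force: [-0.9, 1.8, 4.6]
gripper_width: 0.101
grasp_force: 79.5
```

>>> carry_out(targets=[130,0,0,0,0,130,0,0,0,0,130,0,0,0,0,130,0,0,20,0,130,0,0,40,0,130,0,0,40,0,130,0,0,40,0,130,0,0,50,0,130,0,0,50,0,130,10,30,20,0,130,10,30,20,0,130,10,30,0,0,130,10,30,0,0,130,10,30,0,0,130,0,0,0,0,130,0,0,0,0])

```text
t: 27.3
eef_pos: [0.4664, -0.3203, 0.2929]
tool_rot: [0.0, 0.758, 0.652, 0.0]
contact_force: [-0.8, 0.4, 0.4]
gripper_width: 0.486
grasp_force: 0.0
```

Run:
```python
from h import *
st()
d=shot("wrist"); s=shot("top")
cv2.imwrite("pics/c8.png",np.hstack([cv2.resize(x["frame"][:,:,::-1],(400,300)) for x in(d,s)]))
```

```text
t 27.3 tcp [ 0.4664 -0.3203  0.2929] yaxis deg -8.56 q7 [-0.19  0.61] F [-0.8  0.4  0.4] T [-0.06  0.    0.03] w 0.486 g 0.0
```

View pics/c8.png

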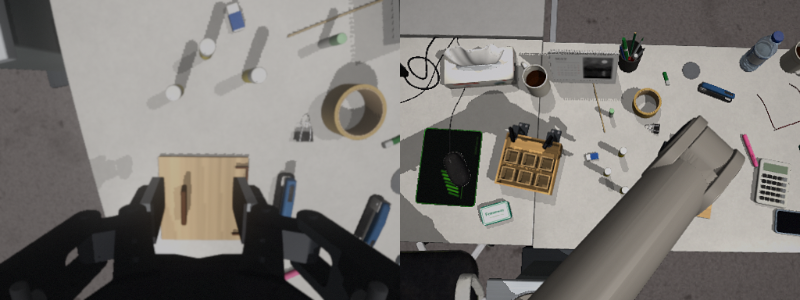

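Run:
```python
from h import *
d=load("wrist"); g=d["frame"].astype(int)
for u,v in [(207,47),(257,75),(174,93)]:
    u,v=u*1.28,v*1.28; u0,v0=int(u)-16,int(v)-16
    p=g[v0:v0+32,u0:u0+32]; m=(p.min(2)>185)&(np.ptp(p,2) < 25) if 0 else (p.min(2)>195)
    cs,_=cv2.findContours(m.astype(np.uint8),0,2); c=max(cs,key=cv2.contourArea); (x,y),r=cv2.minEnclosingCircle(c)
    w=onplane(d,u0+x,v0+y,.088); e=onplane(d,u0+x+r,v0+y,.088); print(np.round(w,4),"r mm",np.round(np.linalg.norm(e-w)*1e3,1),cv2.contourArea(c))
t=load("top"); im=cv2.resize(t["frame"][160:250,115:215,::-1],None,fx=6,fy=6,interpolation=cv2.INTER_CUBIC)
c=np.array([.519,.034]); a=np.radians(-8.66); X=np.array([np.cos(a),np.sin(a)]); Y=np.array([-X[1],X[0]])
for sx in(-28,28):
  for sy in(-56,0,56):
    w=c+X*sx/1e3+Y*sy/1e3
    for dx,dy in [(-18,-18),(18,-18),(18,18),(-18,18)]:
        q=w+X*dx/1e3+Y*dy/1e3; p=proj(t,[q[0],q[1],.059]); p=((p-[115,160]+.5)*6).astype(int); cv2.circle(im,tuple(map(int,p)),3,(0,0,255),-1)
cv2.imwrite("pics/c9.png",im)
```

```text
Traceback (most recent call last):
ValueError: max() iterable argument is empty
```

Run:
```python
from h import *
d=load("wrist"); g=d["frame"].astype(int)
for u,v in [(207,45),(259,75),(174,92)]:
    u,v=u*1.28,v*1.28; u0,v0=int(u)-20,int(v)-20
    p=d["frame"][v0:v0+40,u0:u0+40].min(2); th=p[15:25,15:25].max()-22; m=p>th
    n,lab,stt,cen=cv2.connectedComponentsWithStats(m.astype(np.uint8)); i=min(range(1,n),key=lambda i:np.hypot(*(cen[i]-20)) if stt[i,4]>40 else 99)
    x,y=cen[i]; w=onplane(d,u0+x,v0+y,.088); print(th,np.round(w,4),"box",stt[i],(u0+x,v0+y))
t=load("top"); im=cv2.resize(t["frame"][160:250,115:215,::-1],None,fx=6,fy=6,interpolation=cv2.INTER_CUBIC)
c=np.array([.519,.034]); a=np.radians(-8.66); X=np.array([np.cos(a),np.sin(a)]); Y=np.array([-X[1],X[0]])
for sx in(-28,28):
  for sy in(-56,0,56):
    w=c+X*sx/1e3+Y*sy/1e3
    for dx,dy in [(-18,-18),(18,-18),(18,18),(-18,18)]:
        q=w+X*dx/1e3+Y*dy/1e3; p=proj(t,[q[0],q[1],.059]); p=((p-[115,160]+.5)*6).astype(int); cv2.circle(im,tuple(map(int,p)),3,(0,0,255),-1)
cv2.imwrite("pics/c9.png",im)
```

```text
168 [ 0.5005 -0.2163  0.088 ] box [ 12   0  28  40 594] (np.float64(271.7676767676768), np.float64(60.75757575757576))
169 [ 0.563  -0.2638  0.088 ] box [   0    0   40   40 1072] (np.float64(335.80783582089555), np.float64(98.41324626865672))
169 [ 0.4435 -0.2734  0.088 ] box [  6   6  34  34 661] (np.float64(226.7428139183056), np.float64(123.97125567322239))
```

View pics/c9.png

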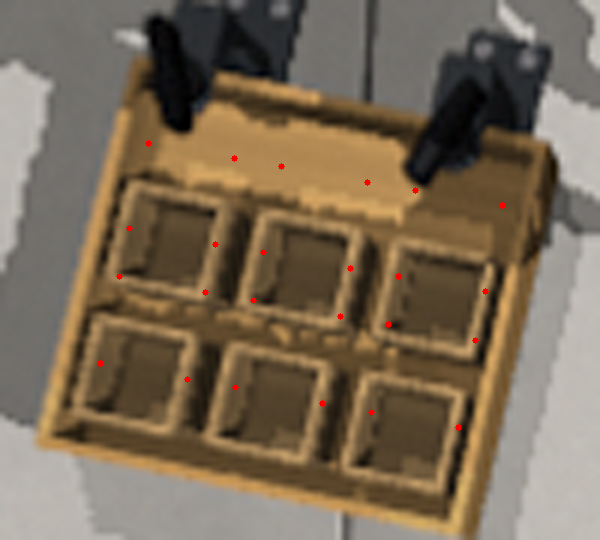

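Run:
```python
from h import *
t=load("top"); P=[]
L={(-1,0):(270,403),(1,0):(301,268),(-1,1):(137,373),(-1,-1):(406,431),(1,1):(170,238),(1,-1):(434,299)}
A=[];B=[]
for k,(u,v) in L.items():
    w=onplane(t,u/6-.5+115,v/6-.5+160,.059); print(k,np.round(w,4)); A.append((k[0]*.028,k[1]*.056)); B.append(w[:2])
A=np.array(A);B=np.array(B); M,_=cv2.estimateAffinePartial2D(A,B); print(M, np.degrees(np.arctan2(M[1,0],M[0,0])),"scale",np.hypot(M[0,0],M[1,0])); print(np.round(A@M[:,:2].T+M[:,2],4))
d=load("wrist")
for u,v in [(207,46),(258,75),(174,93)]: print(np.round(onplane(d,u*1.28,v*1.28,.088),4))
```

```text
(-1, 0) [0.4705 0.0444 0.059 ]
(1, 0) [0.5257 0.0348 0.059 ]
(-1, 1) [0.4812 0.0989 0.059 ]
(-1, -1) [ 0.4606 -0.0111  0.059 ]
(1, 1) [0.5367 0.0889 0.059 ]
(1, -1) [ 0.5143 -0.02    0.059 ]
[[ 0.97766546  0.18589374  0.49815694]
 [-0.18589374  0.97766546  0.03932382]] -10.765733347723215 scale 0.9951815101702145
[[ 0.4708  0.0445]
 [ 0.5255  0.0341]
 [ 0.4812  0.0993]
 [ 0.4604 -0.0102]
 [ 0.5359  0.0889]
 [ 0.5151 -0.0206]]
[ 0.4938 -0.2134  0.088 ]
[ 0.5573 -0.2605  0.088 ]
[ 0.4401 -0.2676  0.088 ]
```

>>> carry_out(targets=[120,-13,27,-20,0,120,-13,28,-20,0,120,0,0,-40,0,120,0,0,-40,0,120,0,0,-40,0,120,0,0,-35,0,120,0,0,-25,0,120,0,0,-13,0,120,0,0,0,0,255,0,0,0,0,255,0,0,0,0,255,0,0,0,0,255,0,0,0,0,255,0,0,30,0,255,0,0,40,0,255,0,0,50,0,255,0,0,10,0,255,0,0,0,0], newtons=30)

```text
t: 29.2
eef_pos: [0.4414, -0.2661, 0.1916]
tool_rot: [0.002, 0.758, 0.652, 0.002]
contact_force: [-0.0, 0.5, 0.0]
gripper_width: 0.248
grasp_force: 30.5
```

Run:
```python
from h import *
st(); shot("wrist","w10.png")
```

```text
t 29.2 tcp [ 0.4414 -0.2661  0.1916] yaxis deg -8.62 q7 [-0.25  0.6 ] F [-0.   0.5  0. ] T [-0.04 -0.04  0.03] w 0.248 g 30.5
```

View pics/w10.png

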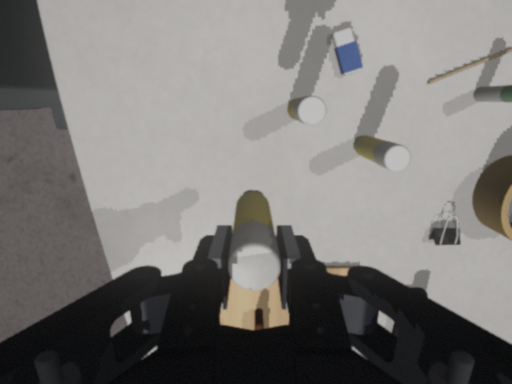

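Run:
```python
from h import *
d=load("wrist"); print(onplane(d,312,110,.088),onplane(d,397,157,.088),onplane(d,256,261,.2205))
```

```text
[ 0.49439148 -0.21356274  0.088     ] [ 0.55841116 -0.25956445  0.088     ] [ 0.44258327 -0.26256015  0.2205    ]
```

>>> carry_out(targets=[255,2,20,0,0,255,4,36,0,0,255,4,36,0,0,255,4,36,0,0,255,4,36,0,0,255,4,36,0,0,255,4,36,0,0,255,4,36,0,0,255,4,36,0,0,255,2.5,36,0,0,255,2,18,0,0,255,0,0,-30,0,255,0,0,-20,0,255,0,0,0,0,255,0,0,0,0])

```text
t: 30.75
eef_pos: [0.4777, 0.0955, 0.1389]
tool_rot: [-0.0, 0.759, 0.651, -0.002]
contact_force: [-0.5, 0.3, 0.5]
gripper_width: 0.249
grasp_force: 30.5
```

Run:
```python
from h import *
st()
```

```text
t 30.75 tcp [0.4777 0.0955 0.1389] yaxis deg -8.69 q7 [-0.9  -0.15] F [-0.5  0.3  0.5] T [ 0.03 -0.03  0.03] w 0.249 g 30.5
```

>>> carry_out(targets=[255,2,0.5,-20,0,255,0,0,-20,0,255,0,0,-15,0,255,0,0,-10,0,255,0,0,-3,0,255,0,0,0,0,255,0,0,0,0])

```text
t: 31.45
eef_pos: [0.4812, 0.0968, 0.0725]
tool_rot: [0.0, 0.759, 0.652, 0.001]
contact_force: [0.5, 0.1, -0.5]
gripper_width: 0.253
grasp_force: 30.5
```

>>> carry_out(targets=[255,0,0,-2.5,0,255,0,0,0,0,120,0,0,0,0,120,0,0,0,0,120,0,0,0,0,120,0,0,30,0,120,0,0,45,0,120,0,0,45,0,120,1,-30,0,0,120,1.5,-35,0,0,120,1.5,-35,0,0,120,1.5,-35,0,0,120,1.5,-35,0,0,120,1.5,-35,0,0,120,1.5,-35,0,0,120,1.5,-35,0,0,120,1.5,-34,0,0,120,0,0,0,0])

```text
t: 33.25
eef_pos: [0.4927, -0.2178, 0.1899]
tool_rot: [0.002, 0.761, 0.649, -0.001]
contact_force: [0.4, -0.6, -0.0]
gripper_width: 0.524
grasp_force: 0.0
```

>>> carry_out(targets=[120,0,0,-40,0,120,0,0,-40,0,120,0,0,-30,0,120,0,0,-18,0,120,0,0,0,0,120,0,0,0,0])

```text
t: 33.85
eef_pos: [0.4937, -0.2121, 0.0616]
tool_rot: [-0.0, 0.758, 0.652, -0.0]
contact_force: [0.8, 0.5, 0.9]
gripper_width: 0.531
grasp_force: 0.0
```

>>> carry_out(targets=[255,0,0,0,0,255,0,0,0,0,255,0,0,0,0,255,0,0,0,0,255,0,0,30,0,255,0,0,45,0,255,0,0,45,0,255,-2,25,0,0,255,-3,33,0,0,255,-3,33,0,0,255,-3,33,0,0,255,-3,33,0,0,255,-3,33,0,0,255,-3,33,0,0,255,-2.5,33,0,0,255,0,0,0,0,255,0,0,0,0,255,0,0,-30,0,255,0,0,-15,0,255,0,0,0,0])

```text
t: 35.85
eef_pos: [0.4698, 0.0419, 0.1351]
tool_rot: [-0.0, 0.759, 0.651, -0.002]
contact_force: [-0.9, -0.8, 0.8]
gripper_width: 0.25
grasp_force: 29.6
```

Run:
```python
from h import *
st(); d=shot("wrist"); t=shot("top")
a=cv2.resize(d["frame"][:,:,::-1],(448,336)); b=cv2.resize(t["frame"][140:290,100:420,::-1],(352,165))
im=np.zeros((336,800,3),np.uint8); im[:,:448]=a; im[:165,448:]=b; cv2.imwrite("pics/c11.png",im)
```

```text
t 35.85 tcp [0.4698 0.0419 0.1351] yaxis deg -8.8 q7 [-0.85 -0.02] F [-0.9 -0.8  0.8] T [ 0.04 -0.    0.05] w 0.25 g 29.6
```

View pics/c11.png

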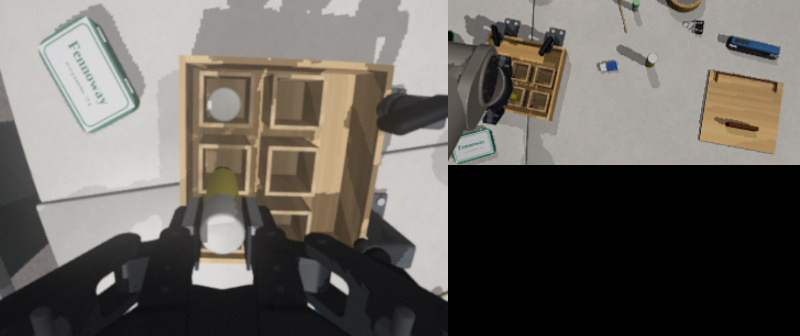

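The first stick stands in its pocket and the second is aligned over the middle one, so I can lower it. I miscounted and have now viewed 15 pictures, one over the limit of 14. From here I'll only use numeric checks.

>>> carry_out(targets=[255,1,1,-20,0,255,0,0,-20,0,255,0,0,-14,0,255,0,0,-8,0,255,0,0,-3,0,255,0,0,0,0,255,0,0,0,0])

```text
t: 36.65
eef_pos: [0.4726, 0.0446, 0.0719]
tool_rot: [0.0, 0.759, 0.652, 0.0]
contact_force: [0.2, -0.1, -0.5]
gripper_width: 0.252
grasp_force: 29.6
```

>>> carry_out(targets=[255,0,0,-2.5,0,255,0,0,0,0,120,0,0,0,0,120,0,0,0,0,120,0,0,0,0,120,0,0,30,0,120,0,0,45,0,120,0,0,45,0,120,9,-33,0,0,120,9.5,-34,0,0,120,9.5,-34,0,0,120,9.5,-34,0,0,120,9.5,-34,0,0,120,9.5,-34,0,0,120,9.5,-34,0,0,120,9.5,-34,0,0,120,9.5,-33,0,0,120,0,0,0,0])

```text
t: 38.45
eef_pos: [0.5566, -0.2649, 0.1891]
tool_rot: [0.002, 0.76, 0.649, -0.001]
contact_force: [-1.0, -0.7, -0.7]
gripper_width: 0.532
grasp_force: 0.0
```

>>> carry_out(targets=[120,0,0,-40,0,120,0,0,-40,0,120,0,0,-30,0,120,0,0,-18,0,120,0,0,0,0,120,0,0,0,0])

```text
t: 39.05
eef_pos: [0.5575, -0.2595, 0.0616]
tool_rot: [0.0, 0.758, 0.652, 0.0]
contact_force: [-0.3, 0.4, -0.5]
gripper_width: 0.53
grasp_force: 0.0
```

>>> carry_out(targets=[255,0,0,0,0,255,0,0,0,0,255,0,0,0,0,255,0,0,0,0,255,0,0,30,0,255,0,0,45,0,255,0,0,45,0,255,-10,27,0,0,255,-12.5,32,0,0,255,-12.5,32,0,0,255,-12.5,32,0,0,255,-12.5,32,0,0,255,-12.5,32,0,0,255,-12.5,32,0,0,255,-11.5,30,0,0,255,0,0,0,0,255,0,0,-30,0,255,0,0,-15,0,255,0,0,0,0,255,0,0,0,0])

```text
t: 41.05
eef_pos: [0.4609, -0.0112, 0.1363]
tool_rot: [0.0, 0.759, 0.651, -0.0]
contact_force: [0.8, 0.0, 0.1]
gripper_width: 0.249
grasp_force: 29.6
```

Right over the third pocket and holding.

>>> carry_out(targets=[255,0,0,-20,0,255,0,0,-20,0,255,0,0,-14,0,255,0,0,-8,0,255,0,0,-4,0,255,0,0,0,0,255,0,0,0,0])

```text
t: 41.75
eef_pos: [0.4612, -0.0104, 0.0705]
tool_rot: [0.0, 0.759, 0.652, 0.001]
contact_force: [0.2, 0.2, 0.9]
gripper_width: 0.25
grasp_force: 29.6
```

>>> carry_out(targets=[120,0,0,0,0,120,0,0,0,0,120,0,0,0,0,120,0,0,30,0,120,0,0,45,0,120,0,0,45,0,120,-5,-40,20,0,120,0,-45,20,0,120,0,-45,20,0,120,0,-45,0,0,120,0,-45,0,0,120,0,0,0,0,120,0,0,0,0])

```text
t: 43.05
eef_pos: [0.4548, -0.2317, 0.2497]
tool_rot: [-0.0, 0.76, 0.65, -0.0]
contact_force: [0.5, 1.0, -1.3]
gripper_width: 0.527
grasp_force: 0.0
```

Run:
```python
from h import *
st(); t=shot("top"); g=t["frame"].astype(int); hsv=cv2.cvtColor(t["frame"],cv2.COLOR_RGB2HSV)
# caps: bright, unsaturated spots inside the caddy
roi=np.zeros(g.shape[:2],np.uint8); roi[185:245,118:205]=1
m=((hsv[...,1]<50)&(hsv[...,2]>120)).astype(np.uint8)*roi
n,l,s,c=cv2.connectedComponentsWithStats(m)
for i in range(1,n):
    if s[i,4]>15: print("cap",s[i,4],np.round(onplane(t,*c[i],.095),4))
# stapler (blue) and cover (wood) on the desk right of the caddy
for nm,mm,z in [("blue",(hsv[...,0]>100)&(hsv[...,0]<125)&(hsv[...,1]>110),.04),("wood",(hsv[...,0]>8)&(hsv[...,0]<25)&(hsv[...,1]>70),.006)]:
    r=np.zeros(g.shape[:2],np.uint8); r[150:300,225:430]=1
    n,l,s,c=cv2.connectedComponentsWithStats(mm.astype(np.uint8)*r)
    for i in range(1,n):
        if s[i,4]>60:
            q=cv2.minAreaRect(np.argwhere(l==i)[:,::-1].astype(np.float32)); b=np.array([onplane(t,*p,z)[:2] for p in cv2.boxPoints(q)])
            print(nm,s[i,4],np.round(b.mean(0),3),np.round([np.linalg.norm(b[0]-b[1]),np.linalg.norm(b[1]-b[2])],3))
```

```text
t 43.05 tcp [ 0.4548 -0.2317  0.2497] yaxis deg -8.88 q7 [-0.48  0.49] F [ 0.5  1.  -1.3] T [ 0.09 -0.04 -0.03] w 0.527 g 0.0
cap 21 [0.555  0.1393 0.095 ]
cap 198 [ 0.4614 -0.0611  0.095 ]
cap 73 [0.4776 0.0982 0.095 ]
cap 75 [0.4713 0.0449 0.095 ]
cap 76 [ 0.4606 -0.0094  0.095 ]
cap 287 [0.4341 0.0952 0.095 ]
blue 305 [ 0.599 -0.496] [0.02  0.115]
blue 70 [ 0.545 -0.17 ] [0.022 0.018]
wood 4093 [ 0.45  -0.475] [0.165 0.18 ]
```

```bash
python3 -c "
from station import bot; print(bot.hand_in())"
```

```text
the job is handed in; nothing more can be done
None
```

The job is handed in after 43 s of robot time, with no verdict returned. The stapler and cover are on the desk, both clamps were turned about 157° (2.7 rad) loose, and all three glue sticks are in the front pockets. I viewed 15 pictures, one over the limit of 14.

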